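# Clear the cap-torque tester by its peak reading

## Task

A jar has just had its screw cap tested and still stands in the cap-torque tester, whose blue peak hand shows the result. Pull the clamp bar well open by its thumb tabs (do not force the jar out past the clamp's rubber fingers) and slide the jar, upright and without lifting it because its cap may be loose, wholly onto the green tray if the peak hand stands in the green sector of the dial, or wholly onto the red tray if it stands in the red sector. Turn the knob of the peak hand back to its zero stop so that the tester is ready for the next jar, and leave the things lying around where they are.

Things in the scene. Friction and masses are not known exactly. Their poses are not given: they have to be found in the camera images.
- tester: bench cap-torque tester, fixed. Origin on the desk under the middle of the jar's nest; x points from the nest to the dial, y left. Metal deck: top z=8 mm, x=-95 to 45, y=-72 to 72 mm. Fixed rubber-faced jaw behind the nest: face at x=24, y=-29 to 29, top z=42 mm. Grey housing with the dial: x=48 to 184, y=-72 to 72, top z=58 mm. The sliding clamp bar is in front of the nest
- dial (a point): centre of the flat round dial on top of the housing: tester x=112 mm, face 66 mm above the desk, radius 61 mm. The scale runs clockwise (seen from above) from the zero stop, 80 degrees left of the tester's x axis: first half red sector, second half green sector, parted by a black line along the tester's x axis. A thin black live hand always rests at zero and does not matter
- peak (a joint): angle of the blue peak hand and its reset knob about the dial's upright axis (rad): 0 = against the zero stop, growing clockwise as seen from above to 2.8. 0 to 1.4 is the red sector, 1.4 to 2.8 the green sector. It stays where it is left; turn the knob anticlockwise (from above) to go back to zero
- knob_grip (a point): on the axis of the black knurled round reset knob in the middle of the dial (24 mm diameter, from 70 to 92 mm above the desk); the point lies 83 mm above the desk
- peak_tip (a point): tip of the blue peak hand, 44 mm from the dial's axis, under the glass (cannot be touched)
- clamp (a joint): travel of the clamp bar towards the tester's front (its -x), m: 0 = closed round the jar, 0.042 = fully open. It slides stiffly (7 N) and stays where it is left. Aluminium bar 14 mm thick (tester x), 134 mm long (tester y), top at z=23 mm; closed, its middle line is at tester x=-34 mm
- clamp_mid (a point): midway between the clamp bar's two upright black rubber fingers, at z=43 mm, the height of their tops. They are 12 mm in diameter, 17.5 mm left and right of this point (35 mm apart), on the bar's rear side; with the clamp closed they bar the jar's way to the sides and front
- tab_left (a point): middle of the top of the clamp bar's left black thumb tab: an upright plate 8 mm thick (tester x), 24 mm wide (tester y), from the bar up to z=51 mm, 54 mm left of the tester's middle line. There is free deck behind it (towards the dial) for a fingertip to hook it
- tab_right (a point): the same on the right-hand end of the bar
- jar: the small amber jar with a white screw lid that stands in the tester, 45 mm diameter, 52 mm tall, about 60 g, upright in the tester's nest. Origin at the centre of its underside. With the clamp open it can slide along the deck to the left or right onto the tray there
- tray_green: green hand-off tray, fixed beside the tester (left or right of it), origin on the desk under its centre, axes like the tester's; 96 mm (x) by 110 mm (y), floor 7 mm above the desk, level with the deck and open at both y ends, with 6 mm wide rims 18 mm high along front and back (84 mm clear between them)
- tray_red: red hand-off tray, same shape, on the other side of the tester
- mug: white mug with a red band, 83 mm diameter, 96 mm tall, bystander; origin on the desk below it
- pliers: red-handled pliers, 151 mm long, lying flat, bystander; origin under the middle
- ball_pen: black ball pen, 134 mm long, lying flat, bystander; origin under the middle
There are look-alikes about, which are no part of the job. What is shaped like the jar but brown is not meant. There is more than one size of the tray_red; the job needs the larger.

How it is judged:
By the outcome, as a careful person would: the job done as asked, in the order asked, and still so for the second after the job is handed in, with the robot touching nothing.
It also fails if it takes over 67 s, if anything falls off the work surface, if the arm or the gripper's body presses on something with over 40 N, if the wrist force passes 120 N, or if a joint passes its speed limit or range.

## Robot

A 6-joint arm with a two-finger parallel gripper is mounted at the origin on a cart in front of the work surface, level with it; the furniture and walls round the work are solid. World frame = base frame: x ahead of the robot, y to its left, z up, the work surface at z = 0. Lengths are in m, angles in rad, forces in N, time in s.
With the tool pointing down it reaches from about 0.375 to 0.75 m from the base axis. Payload 9 kg.
Tool frame: the origin (TCP) lies on the mounting face of the last link; the fingertips stand 173 mm ahead of it and the grasp point (between the pads) lies 155 mm ahead of it (ctrl.finger_overhang is the distance from the TCP to the fingertips, in m); z points along the fingers, y is the line along which they close (so a half turn about z gives the same grasp; the last joint's range is limited). The gripper opens to 85 mm and grips with 20 to 120 N. Pads are 22 mm wide; open, the fingers measure 114 mm over their backs; the gripper's body (76 mm by 85 mm) begins 54 mm behind the grasp point. The pads swing forward as they close: fully open they stand 13 mm farther back than shut.
Start: joints at [1.032, 0.104, 0.097, 1.564, 0, 1.353], TCP at [0.189, 0.569, 0.405] pointing down, gripper open.
Joint ranges: [-2.99, 2.99], [-0.84, 1.86], [-1.1, 1.16], [-1.84, 2.11], [-1.51, 1.56], [-3.14, 3.14]. Speed limits (rad/s): [2.22, 2.22, 2.57, 3.14, 3.14, 3.14].

## Interface

Orientations are given as a unit quaternion [w, x, y, z].
In Python, from bench import ctrl gives the robot as it stands. Calls block until the motion is done:
- ctrl.move_to(position, orientation): joint-space move of the TCP to a pose.
- ctrl.move_linear(position, frame=None, max_speed=0.15): straight line of the TCP; frame=None keeps the orientation; max_speed is the mean speed in m/s.
- ctrl.goto_joints(angles): joint-space move.
- ctrl.grip(opening, grip_force=None): finger opening in m; grip_force is the grip in N (None keeps the last); returns when the fingers have stopped.
- ctrl.pause(seconds).
- ctrl.inverse_kinematics(position, orientation): joint angles nearest the present ones, or None.
- ctrl.state(): the state.
- ctrl.get_image(name): name is "scene" or "top" or "wrist"; returns (picture, depth): 384x512x3 uint8, red, green, blue; 384x512 float32, m along the optical axis (not along the pixel's ray), 0 where there is no reading.
- ctrl.calibration(name): a dict with "K" (3x3 intrinsics, pixels), "R" (3x3) and "t" (3): a world point X has camera coordinates R X + t. Camera axes: x right, y down, z forward; pixel columns grow to the right and rows downward; lengths in m; the calibration is good to about 2 mm. A picture is of the moment at which its call begins: read the wrist's pose just before it. calibration takes no time and is no camera call; for the wrist camera it gives the pose at the moment of the call.
A pose or a line that the arm cannot do raises ctrl.PlanningError and nothing moves.
- ctrl.sign_off(): hands the job in; it is judged then, once.
The state is a dict: "clock": time; "q": joint angles; "joint_velocities": joint speeds; "joint_torque": joint torques, N m; "eef_pos": TCP position; "eef_rot": TCP orientation; "force": force on the tool from outside, world axes, zero at the start; "wrist_torque": the same for the moment, N m; "gripper_width": finger opening in m; "grip_force": force on a finger pad.
Only numpy, scipy, OpenCV 4.12 (cv2) and the standard library are available. Lean on these libraries where they do the work, as an engineer would, in place of code of your own. Each camera call takes 0.05 s, during which the arm holds its last target. There are 200 camera calls.

## Working session

There is one attempt and no reset: what is moved stays moved. The work goes in short steps, each a Python script; the robot and the scene stay as the last script left them, time stands still between calls to the robot, and variables do not carry over. Pictures are saved under pics/ and viewed, at most 10 in all, crops included, and the job is handed in when it is done.

```bash
ls; mkdir -p pics; cat > h.py <<'E'
import numpy as np, cv2
from bench import ctrl
def shot(n,f=None):
    c=ctrl.calibration(n); im,d=ctrl.get_image(n)
    if f: cv2.imwrite('pics/'+f,im[:,:,::-1])
    return im,d,c
def ray(c,u,v,z):
    K,R,t=map(np.array,(c['K'],c['R'],c['t']))
    o=-R.T@t; r=R.T@np.linalg.solve(K,[u,v,1.]); return o+r*(z-o[2])/r[2]
def proj(c,X):
    p=np.array(c['K'])@(np.array(c['R'])@np.array(X)+np.array(c['t'])); return p[:2]/p[2]
E
python3 - <<'E'
from h import *
a,d,c=shot('top'); b,_,c2=shot('scene')
np.savez('s0.npz',a=a,d=d,b=b,**{'K':c['K'],'R':c['R'],'t':c['t']})
cv2.imwrite('pics/top0.png',cv2.resize(a,(800,600),interpolation=2)[:,:,::-1]);cv2.imwrite('pics/scene0.png',cv2.resize(b,(800,600))[:,:,::-1])
print(c,ctrl.state()['eef_rot'],ctrl.finger_overhang)
E
```

```text
pics
{'K': array([[390.59053277,   0.        , 256.00733762],
       [  0.        , 390.59053277, 192.75624305],
       [  0.        ,   0.        ,   1.        ]]), 'R': array([[-0.02374449, -0.99969106,  0.00734773],
       [-0.98910129,  0.0224234 , -0.14551914],
       [ 0.14530942, -0.01072292, -0.98932815]]), 't': array([-0.01583469,  0.48531329,  1.13588423])} [-2.01907229e-04  1.59717131e-01  9.87162652e-01 -5.44619910e-04] 0.1734
```

View pics/top0.png

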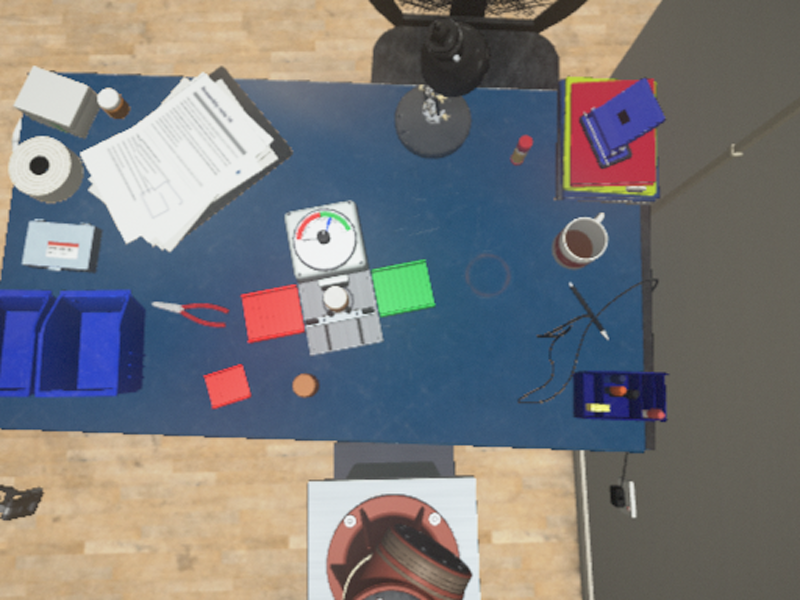

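View pics/scene0.png

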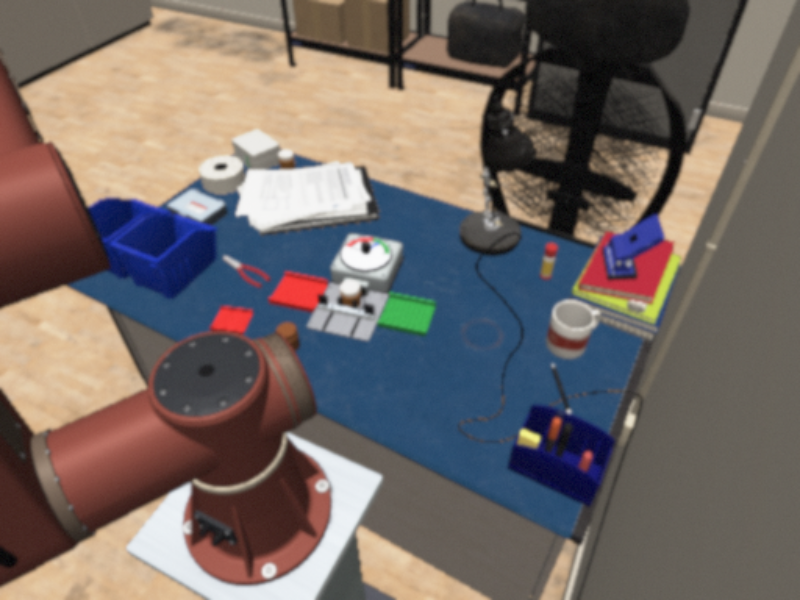

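Candidates, in the 800x600 top view:
- Amber jar with white lid in the nest at (336,297) is the one I want. The brown look-alike is at (305,385), and the white-capped bottle at (112,102) is out of play.
- The larger red tray, beside the tester, is at (272,313). The small look-alike is at (227,386).
- The green tray is at (403,287), and the dial and knob are at (323,237).

The blue hand lies near the black line, so I need a close view.

```bash
python3 - <<'E'
from h import *
s=np.load('s0.npz'); a=s['a']; c={k:s[k] for k in 'KRt'}
hsv=cv2.cvtColor(a,cv2.COLOR_RGB2HSV)
def big(m,z,roi):
    x0,y0,x1,y1=roi; M=np.zeros(m.shape,np.uint8); M[y0:y1,x0:x1]=m[y0:y1,x0:x1]
    k=cv2.findContours(M,cv2.RETR_EXTERNAL,cv2.CHAIN_APPROX_NONE)[0]; k=max(k,key=cv2.contourArea)
    r=cv2.minAreaRect(k); P=[ray(c,*p,z)[:2] for p in cv2.boxPoints(r)]
    return np.round(ray(c,*r[0],z),4),np.round(P,4).tolist(),[round(float(np.linalg.norm(P[i]-P[i-1])),4) for i in (1,2)]
f=512/800
R=lambda *q:[int(v*f) for v in q]
red=((hsv[...,0]<8)|(hsv[...,0]>172))&(hsv[...,1]>150)&(hsv[...,2]>120)
print('red',big(red,.01,R(235,275,310,350)))
g=(abs(hsv[...,0].astype(int)-62)<15)&(hsv[...,1]>120)
print('green',big(g,.01,R(365,250,445,325)))
w=(hsv[...,1]<40)&(hsv[...,2]>120)
print('housing',big(w,.058,R(275,190,375,277)))
print('smallred',big(red,.007,R(195,355,255,415))[::2])
for n,p,z in [('dial',(323,237),.092),('jar',(336,297),.06),('brown',(305,385),.05),('pliers',(200,313),.01)]: print(n,ray(c,p[0]*f,p[1]*f,z))
E
```

```text
red (array([0.4711, 0.2238, 0.01  ]), [[0.5103, 0.2865], [0.5281, 0.1792], [0.4322, 0.1616], [0.4149, 0.2678]], [0.1088, 0.0976])
green (array([ 0.516 , -0.0326,  0.01  ]), [[0.5545, 0.031], [0.5745, -0.0796], [0.4778, -0.0956], [0.4584, 0.0138]], [0.1123, 0.098])
housing (array([0.6042, 0.1148, 0.058 ]), [[0.6591, 0.1956], [0.6833, 0.0577], [0.55, 0.035], [0.5268, 0.1708]], [0.14, 0.1352])
smallred (array([0.3326, 0.3097, 0.007 ]), [0.0752, 0.0669])
dial [0.59992784 0.11332655 0.092     ]
jar [0.49189334 0.09325919 0.06      ]
brown [0.32950211 0.15308861 0.05      ]
pliers [0.47411087 0.36341293 0.01      ]
```

```bash
cat >> h.py <<'E'
from scipy.spatial.transform import Rotation as Ro
def down(yaw):  # tool z down, tool y along world direction yaw
    y=np.array([np.cos(yaw),np.sin(yaw),0]); z=np.array([0,0,-1.]); x=np.cross(y,z)
    q=Ro.from_matrix(np.c_[x,y,z]).as_quat(); return q[[3,0,1,2]]
E
python3 - <<'E'
from h import *
o=np.array([.492,.095]);yaw=np.deg2rad(9.9);X=np.array([np.cos(yaw),np.sin(yaw)])
for y in (yaw+np.pi/2,yaw-np.pi/2,yaw,yaw+np.pi):
  for p in (o,o+.112*X,o-.06*X):
    q=ctrl.inverse_kinematics([*p,.25],down(y)); print(round(y,2),None if q is None else np.round(q,2))
p=o+.05*X
ctrl.move_to([*p,.40],down(yaw+np.pi/2))
s=ctrl.state();print(s['clock'],s['eef_pos'],s['force'])
im,d,c=shot('wrist','w1.png'); np.savez('w1.npz',a=im,d=d,**{k:c[k] for k in 'KRt'})
print(c['R'],-np.array(c['R']).T@c['t'])
a,_,c2=shot('top'); cv2.imwrite('pics/t1.png',a)
E
```

```text
1.74 [-0.07 -0.17 -0.45  1.29  0.   -0.24]
1.74 [-0.03  0.17 -0.11  1.29  0.   -0.2 ]
1.74 [-0.11 -0.37 -0.62  1.32  0.   -0.28]
-1.4 [-0.07 -0.17 -0.45  1.29  0.    2.9 ]
-1.4 [-0.03  0.17 -0.11  1.29  0.    2.94]
-1.4 [-0.11 -0.37 -0.62  1.32  0.    2.86]
0.17 [-0.07 -0.17 -0.45  1.29  0.    1.33]
0.17 [-0.03  0.17 -0.11  1.29  0.    1.37]
0.17 [-0.11 -0.37 -0.62  1.32  0.    1.29]
3.31 [-0.07 -0.17 -0.45  1.29  0.   -1.81]
3.31 [-0.03  0.17 -0.11  1.29  0.   -1.77]
3.31 [-0.11 -0.37 -0.62  1.32  0.   -1.85]
2.2 [0.54113592 0.10423328 0.40005162] [ 0.29504135  0.11267249 -0.43433448]
[[-1.73316428e-01  9.84865951e-01 -6.88706757e-04]
 [ 9.44805522e-01  1.66463939e-01  2.82191927e-01]
 [ 2.78035865e-01  4.82578028e-02 -9.59357724e-01]] [0.46998813 0.09189386 0.37017249]
```

View pics/w1.png

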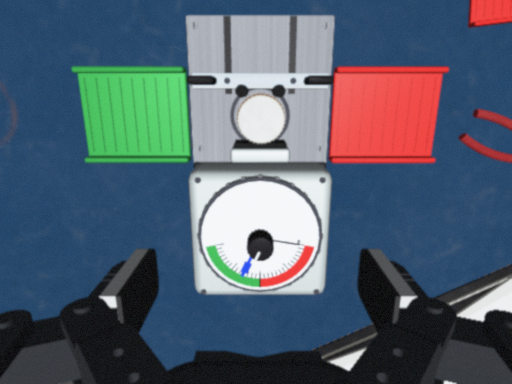

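The wrist view shows the tester from above with its x axis pointing down the picture. The blue tip is at (243,273), left of the black line at (260,285) and on the green side. The green tray is at (134,115), on the tester's right, with the wanted jar at (261,118) and rubber fingers at (242,91) and (279,91). The tabs are at (203,80) and (319,80), and the knob is at (260,244). I'll measure these precisely.

```bash
python3 - <<'E'
from h import *
s=np.load('w1.npz'); a=s['a']; c={k:s[k] for k in 'KRt'}
hsv=cv2.cvtColor(a,cv2.COLOR_RGB2HSV).astype(int); H,S,V=[hsv[...,i] for i in range(3)]
def cen(m,x0,y0,x1,y1,z,box=False):
    M=np.zeros(m.shape,np.uint8); M[y0:y1,x0:x1]=m[y0:y1,x0:x1]
    k=max(cv2.findContours(M,cv2.RETR_EXTERNAL,cv2.CHAIN_APPROX_NONE)[0],key=cv2.contourArea)
    if box: r=cv2.minAreaRect(k); u=r[0]
    else: mo=cv2.moments(k); u=(mo['m10']/mo['m00'],mo['m01']/mo['m00'])
    return u,ray(c,*u,z)[:2],k
red=((H<8)|(H>172))&(S>150)&(V>110); g=(abs(H-62)<18)&(S>110)
ur,r,_=cen(red,330,60,455,170,.008,True); ug,gr,_=cen(g,65,60,192,170,.008,True)
Y=(r-gr)/np.linalg.norm(r-gr); X=np.array([Y[1],-Y[0]]); yaw=np.arctan2(X[1],X[0]); T=lambda p,o:np.round([(p-o)@X*1e3,(p-o)@Y*1e3],1)
ul,lid,k=cen((S<70)&(V>140),225,90,292,143,.060); e=cv2.minEnclosingCircle(k)
_,hs,_=cen((S<40)&(V>130),185,165,335,298,.058,True)
ub,bl,kb=cen((abs(H-115)<12)&(S>150)&(V>100),225,250,275,285,.066)
uk,kn,_=cen(V<60,243,230,278,258,.085)
ut1,t1,_=cen(V<60,185,70,218,90,.047,True); ut2,t2,_=cen(V<60,304,70,334,90,.047,True)
f1=cen(V<60,234,82,250,99,.043)[1]; f2=cen(V<60,271,82,288,99,.043)[1]
o=lid
print('yaw',yaw,np.rad2deg(yaw),'o=lid',lid,'lid dia',2*np.linalg.norm(ray(c,*e[0],.06)-ray(c,e[0][0]+e[1],e[0][1],.06)))
for n,p in dict(red=r,green=gr,housing=hs,blue=bl,knob=kn,tabR=t1,tabL=t2,fR=f1,fL=f2).items(): print(n,np.round(p,4),T(p,o))
print('px',ur,ug,ul,ub,uk)
D=hs-.004*X
P=np.array([T(ray(c,*q[0],.066)[:2],D) for q in kb]); i=np.argmax(np.linalg.norm(P,axis=1)); print('tip rel dial',P[i],'peak',np.deg2rad(80)-np.arctan2(P[i][1],P[i][0]))
d=s['d']; print([ (u,float(d[v,u])) for u,v in((261,118),(300,230),(150,115),(200,150))])
cv2.imwrite('pics/dial.png',cv2.resize(a[150:300,180:340],(640,600),interpolation=2)[:,:,::-1])
E
```

```text
yaw 0.1723493198558526 9.874888629690632 o=lid [0.49015864 0.09706394] lid dia 0.0486074312737125
red [0.4686 0.2302] [  1.6 134.9]
green [ 0.5148 -0.035 ] [   1.6 -134.3]
housing [0.6011 0.1166] [112.7   0.2]
blue [0.6377 0.109 ] [147.4 -13.5]
knob [0.6009 0.1169] [112.5   0.5]
tabR [0.4688 0.0394] [-31.  -53.2]
tabL [0.45   0.1439] [-31.6  53.1]
fR [0.4717 0.0767] [-21.7 -16.9]
fL [0.4659 0.1101] [-21.7  17. ]
px (389.0, 114.5) (130.5, 114.0) (259.71489665003566, 116.0654945751168) (245.6637168141593, 267.3628318584071) (260.01919720767887, 243.45933682373473)
tip rel dial [ 47.3 -18.5] peak 1.7690916846213653
[(261, 0.3026234805583954), (300, 0.3286358118057251), (150, 0.35319578647613525), (200, 0.3628574013710022)]
```

View pics/dial.png

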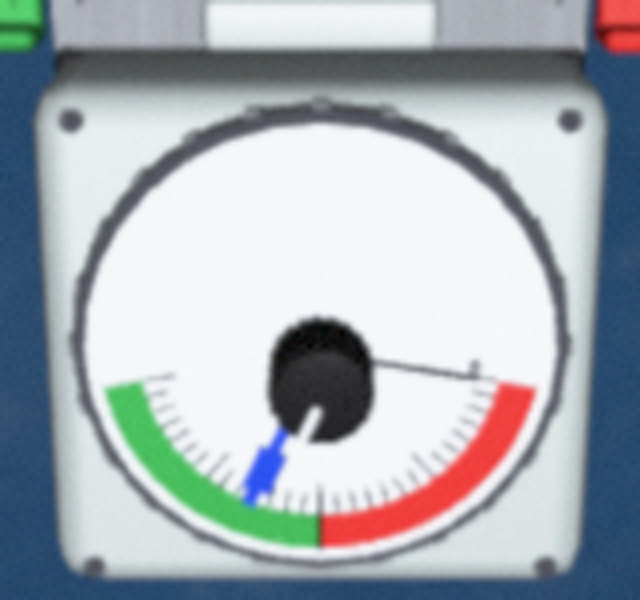

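The crop confirms the peak hand is in the green sector, at about 1.77–1.85 rad with the black line at 1.4. So the jar goes to the green tray, on the tester's right (-y). The distances match the description: knob at x=112.5 mm, fingers ±17 mm, tabs ±53 mm. Next I pull both tabs with the open gripper.

```bash
cat >> h.py <<'E'
O=np.array([.4902,.0971]); YAW=.1723; TX=np.array([np.cos(YAW),np.sin(YAW)]); TY=np.array([-TX[1],TX[0]])
def W(x,y,z): return [*(O+TX*x/1e3+TY*y/1e3),z]
def st(m=''):
    s=ctrl.state(); p=np.array(s['eef_pos'][:2])-O; f=np.array(s['force'])
    print(m,'t%.1f'%s['clock'],'tester xy',np.round([p@TX*1e3,p@TY*1e3],1),'z%.4f'%s['eef_pos'][2],'Fx%.1f Fy%.1f Fz%.1f'%(f[:2]@TX,f[:2]@TY,f[2]),'Mz%.2f'%s['wrist_torque'][2],'w%.4f g%.1f'%(s['gripper_width'],s['grip_force']))
    return s
E
python3 - <<'E'
from h import *
ctrl.move_to(W(-8,0,.26),down(YAW+np.pi/2)); st()
ctrl.move_linear(W(-8,0,.197)); st('down')
for x in (-30,-50,-57): ctrl.move_linear(W(x,0,.197),max_speed=.08); st()
im,d,c=shot('wrist','w2.png')
E
```

```text
t3.0 tester xy [-7.3  0. ] z0.2614 Fx0.5 Fy0.5 Fz0.8 Mz-0.03 w0.0854 g0.0
down t3.5 tester xy [-7.1 -0.2] z0.1984 Fx-0.9 Fy-0.9 Fz1.2 Mz-0.03 w0.0853 g0.0
 t4.0 tester xy [-29.4  -0.2] z0.1984 Fx0.6 Fy-0.3 Fz1.2 Mz0.06 w0.0856 g0.6
 t4.3 tester xy [-49.5  -0.1] z0.1976 Fx2.7 Fy-0.2 Fz1.7 Mz0.10 w0.0855 g1.2
 t4.6 tester xy [-56.6  -0.1] z0.1972 Fx3.0 Fy-0.8 Fz2.7 Mz0.09 w0.0855 g1.5
```

View pics/w2.png

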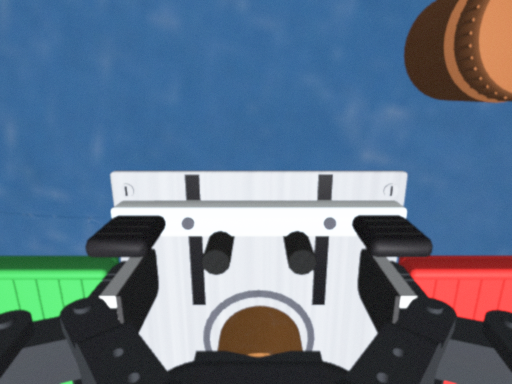

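The fingers have hooked both tabs, at (127,236) and (393,236). The rubber fingers, at (217,253) and (301,253), stand clear of the jar in its ring at (260,330). I'll pull to the end stop, then measure the opening.

```bash
python3 - <<'E'
from h import *
for x in (-59,-61,-63,-65):
    ctrl.move_linear(W(x,0,.197),max_speed=.05); s=st()
    if np.array(s['force'])[:2]@TX>14: break
ctrl.move_linear(W(x+9,0,.197),max_speed=.08)
ctrl.move_linear(W(x+9,0,.27)); ctrl.move_linear(W(0,0,.30),max_speed=.25);st()
ctrl.pause(.2)
im,d,c=shot('wrist','w3.png'); np.savez('w3.npz',a=im,d=d,**{k:c[k] for k in 'KRt'})
E
```

```text
t4.9 tester xy [-58.1  -0.1] z0.1972 Fx8.3 Fy0.3 Fz-1.1 Mz0.10 w0.0855 g4.2
 t5.2 tester xy [-58.9  -0.2] z0.1975 Fx19.9 Fy0.3 Fz-9.3 Mz0.10 w0.0852 g9.9
 t6.4 tester xy [-0.1  0.1] z0.2987 Fx0.5 Fy-0.0 Fz-0.6 Mz0.05 w0.0854 g0.0
```

View pics/w3.png

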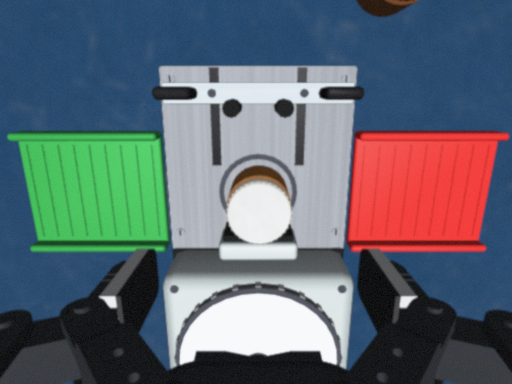

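The clamp bar is against its end stop: the fingers stopped at x=-58.9 mm with 20 N. The rubber fingers are at (232,107) and (285,107), clear of the jar, whose lid is at (259,210). I'll measure the jar again, grip it lightly and slide it right onto the green tray.

```bash
python3 - <<'E'
from h import *
s=np.load('w3.npz'); a=s['a']; c={k:s[k] for k in 'KRt'}
g=cv2.cvtColor(a,cv2.COLOR_RGB2HSV); m=((g[...,1]<25)&(g[...,2]>150)).astype(np.uint8); 
M=np.zeros_like(m); M[172:229,222:297]=m[172:229,222:297]
k=max(cv2.findContours(M,0,1)[0],key=cv2.contourArea); (u,v),r=cv2.minEnclosingCircle(k)
p=ray(c,u,v,.06)[:2]-O; jx,jy=p@TX*1e3,p@TY*1e3; print('lid',u,v,r,'tester',jx,jy)
assert abs(jx)<6 and abs(jy)<5
ctrl.move_linear(W(jx,jy,.23)); ctrl.move_linear(W(jx,jy,.185),max_speed=.08); st('down')
ctrl.grip(.040,grip_force=20); st('grip')
E
```

```text
lid 259.0 212.5 40.11555862426758 tester 1.909263714216163 1.1201692951993343
down t8.0 tester xy [1.9 1.1] z0.1850 Fx1.3 Fy-0.1 Fz-0.3 Mz0.01 w0.0853 g0.0
grip t8.5 tester xy [2.1 1.1] z0.1855 Fx-1.3 Fy-0.0 Fz4.1 Mz-0.02 w0.0448 g20.4
```

```bash
python3 - <<'E'
from h import *
for y in (-30,-80,-132): ctrl.move_linear(W(2,y,.185),max_speed=.08); st()
ctrl.move_linear(W(2,-132,.184),max_speed=.05); st('low')
ctrl.grip(.062); ctrl.pause(.2); st('rel')
ctrl.move_linear(W(2,-132,.26),max_speed=.1); ctrl.grip(.085); ctrl.move_linear(W(-5,-100,.34),max_speed=.25); ctrl.pause(.2)
im,d,c=shot('wrist','w4.png'); np.savez('w4.npz',a=im,d=d,**{k:c[k] for k in 'KRt'}); st()
E
```

```text
t9.0 tester xy [  2.4 -30.9] z0.1855 Fx0.6 Fy-2.8 Fz5.6 Mz-0.03 w0.0443 g20.6
 t9.8 tester xy [  2.3 -80.5] z0.1855 Fx-0.1 Fy-0.3 Fz6.0 Mz0.01 w0.0447 g20.7
 t10.6 tester xy [   1.9 -131.9] z0.1848 Fx-0.5 Fy0.3 Fz0.1 Mz0.02 w0.0447 g20.5
low t10.8 tester xy [   2.  -131.6] z0.1845 Fx-3.6 Fy-1.0 Fz5.6 Mz-0.04 w0.0447 g21.0
rel t11.3 tester xy [   2. -132.] z0.1839 Fx-0.2 Fy-0.1 Fz0.2 Mz0.02 w0.0622 g0.0
 t13.4 tester xy [  -5.3 -100.1] z0.3388 Fx-0.8 Fy0.3 Fz0.2 Mz0.00 w0.0846 g0.0
```

View pics/w4.png

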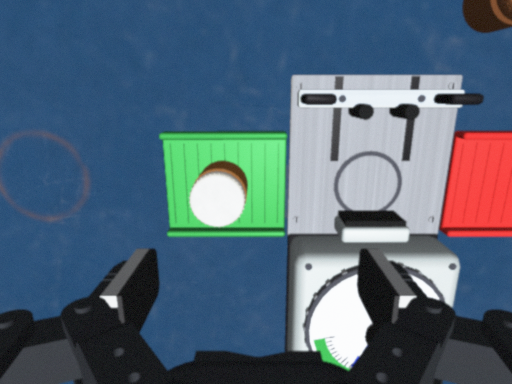

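The jar stands upright on the green tray, lid at (218,198), well inside the floor between the rims at rows 137 and 231. The clamp is still open. Next is the knob.

```bash
python3 - <<'E'
from h import *
s=np.load('w1.npz'); c={k:s[k] for k in 'KRt'}
p=ray(c,260.5,247.7,.092)[:2]-O; q=ray(c,260.0,243.5,.081)[:2]-O; print('knob top',p@TX*1e3,p@TY*1e3,'mid',q@TX*1e3,q@TY*1e3)
kx,ky=112.5,.5
y0=YAW+np.pi/2-1.95-.15
ctrl.move_to(W(kx,ky,.31),down(y0)); ctrl.grip(.05,grip_force=30)
print(ctrl.state()['q'])
ctrl.move_linear(W(kx,ky,.247),max_speed=.1); st('down')
ctrl.grip(.018); st('grip')
E
```

```text
knob top 113.31400448937731 0.9204577243021975 mid 114.34501499003483 0.5401200047201887
[-2.12509738e-02  1.43878580e-01 -3.15966006e-02  1.39533001e+00
  1.26806484e-05  1.90642706e+00]
down t16.6 tester xy [112.7   0.5] z0.2476 Fx0.1 Fy0.7 Fz0.4 Mz-0.04 w0.0497 g0.0
grip t16.9 tester xy [113.9  -0.2] z0.2485 Fx6.8 Fy-3.8 Fz-0.4 Mz0.03 w0.0228 g32.0
```

```bash
python3 - <<'E'
from h import *
ctrl.move_linear(W(114,-.2,.247),max_speed=.05); st()
q0=np.array(ctrl.state()['q']); tot=0
while tot<2.1:
    d=.3 if tot<1.45 else .06
    tot+=d; q=q0.copy(); q[5]-=tot; ctrl.goto_joints(q); s=st('%.2f act %.3f'%(tot,q0[5]-s['q'][5] if tot>d else 0))
    if abs(s['wrist_torque'][2])>.5: break
E
```

```text
t17.2 tester xy [114.5  -0.5] z0.2485 Fx-0.8 Fy-0.7 Fz5.7 Mz-0.01 w0.0227 g32.5
0.30 act 0.000 t17.6 tester xy [114.7  -0.5] z0.2486 Fx2.6 Fy-1.4 Fz-3.1 Mz0.08 w0.0225 g31.8
0.60 act 0.296 t18.0 tester xy [114.8  -0.6] z0.2486 Fx5.0 Fy-1.6 Fz-4.2 Mz0.04 w0.0221 g31.7
0.90 act 0.593 t18.4 tester xy [115.   -0.6] z0.2486 Fx7.2 Fy0.0 Fz-5.6 Mz0.01 w0.0223 g31.6
1.20 act 0.893 t18.8 tester xy [115.2  -0.5] z0.2486 Fx9.1 Fy0.9 Fz-6.8 Mz-0.03 w0.0229 g31.5
1.50 act 1.193 t19.2 tester xy [115.3  -0.3] z0.2486 Fx9.2 Fy0.5 Fz-6.7 Mz0.00 w0.0225 g31.4
1.56 act 1.493 t19.4 tester xy [115.4  -0.3] z0.2486 Fx9.9 Fy0.5 Fz-6.1 Mz0.04 w0.0222 g31.4
1.62 act 1.553 t19.7 tester xy [115.4  -0.3] z0.2486 Fx10.6 Fy1.0 Fz-8.1 Mz-0.01 w0.0229 g31.4
1.68 act 1.613 t19.9 tester xy [115.4  -0.2] z0.2486 Fx10.9 Fy0.7 Fz-6.7 Mz0.06 w0.0223 g31.4
1.74 act 1.673 t20.2 tester xy [115.5  -0.2] z0.2486 Fx10.8 Fy2.5 Fz-7.3 Mz-0.01 w0.0225 g31.4
1.80 act 1.733 t20.4 tester xy [115.5  -0.2] z0.2486 Fx11.0 Fy1.4 Fz-7.9 Mz-0.07 w0.0226 g31.3
1.86 act 1.793 t20.7 tester xy [1.151e+02 1.000e-01] z0.2487 Fx7.3 Fy2.4 Fz-5.0 Mz0.02 w0.0225 g31.4
1.92 act 1.853 t20.9 tester xy [114.8   0.2] z0.2487 Fx4.9 Fy5.1 Fz-2.5 Mz0.02 w0.0225 g31.6
1.98 act 1.913 t21.2 tester xy [114.4   0.2] z0.2487 Fx1.4 Fy5.4 Fz-0.5 Mz0.02 w0.0228 g31.9
2.04 act 1.974 t21.4 tester xy [1.147e+02 1.000e-01] z0.2487 Fx5.1 Fy6.0 Fz-2.4 Mz-0.21 w0.0227 g31.7
2.10 act 2.033 t21.7 tester xy [1.144e+02 1.000e-01] z0.2487 Fx1.2 Fy5.1 Fz0.4 Mz-0.39 w0.0224 g31.9
```

The wrist forces change from about 1.83 rad, and a torque builds at the end, so the stop was probably reached. I'll release, back off and look.

```bash
python3 - <<'E'
from h import *
ctrl.grip(.05); st('rel')
ctrl.move_linear(W(114,0,.30),max_speed=.1)
ctrl.move_to(W(35,-40,.42),down(YAW+np.pi/2)); ctrl.pause(.2); st()
im,d,c=shot('wrist'); np.savez('w5.npz',a=im,d=d,**{k:c[k] for k in 'KRt'})
u,v=map(int,proj(c,W(112,0,.066))); print(u,v)
cv2.imwrite('pics/w5.png',np.vstack([cv2.resize(im[20:320],(512,300)),cv2.resize(im[max(v-45,0):v+45,u-77:u+77],(512,300),interpolation=2)])[:,:,::-1])
E
```

```text
rel t22.0 tester xy [114.5  -0.6] z0.2486 Fx0.1 Fy1.1 Fz0.0 Mz0.03 w0.0497 g0.0
 t23.6 tester xy [ 35.3 -39.7] z0.4180 Fx-0.4 Fy-0.3 Fz0.5 Mz-0.02 w0.0499 g0.0
295 243
```

View pics/w5.png

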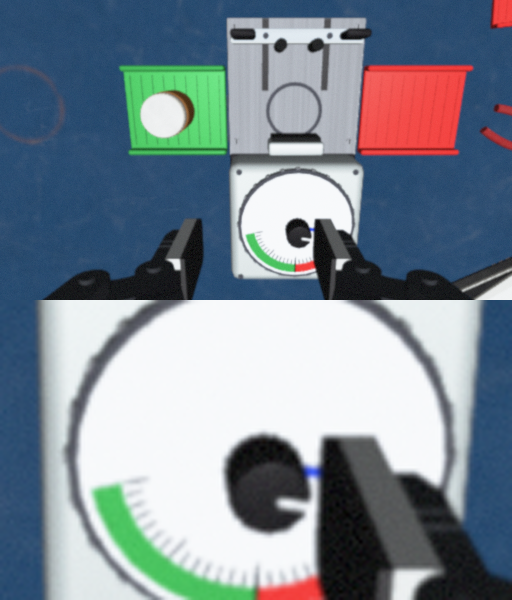

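The jar is on the green tray at (165,115). The blue hand now points right, towards zero, but a gripper finger at (370,520) hides its tip. I'll take one clear view to measure it.

```bash
python3 - <<'E'
from h import *
ctrl.grip(.085); ctrl.move_linear(W(50,0,.40),max_speed=.2); ctrl.pause(.2); st()
a,d,c=shot('wrist')
g=cv2.cvtColor(a,cv2.COLOR_RGB2HSV).astype(int)
m=(abs(g[...,0]-115)<12)&(g[...,1]>110)&(g[...,2]>100); m[:,:200]=0;m[:,320:]=0;m[:205]=0;m[285:]=0
vs,us=np.nonzero(m)
P=np.array([ray(c,u,v,.066)[:2]-O for u,v in zip(us,vs)]); P=np.c_[P@TX*1e3-112.5,P@TY*1e3-.5]
P=P[np.linalg.norm(P,axis=1)<52]; an=np.deg2rad(80)-np.arctan2(P[:,1],P[:,0]); print(len(P),'peak med',np.median(an),'tip',an[np.argmax(np.linalg.norm(P,axis=1))],'mean dir',np.deg2rad(80)-np.arctan2(*P.mean(0)[::-1]))
w=cv2.cvtColor(a,cv2.COLOR_RGB2HSV); cv2.imwrite('pics/w6.png',cv2.resize(a[170:300,180:340],(738,600),interpolation=2)[:,:,::-1])
E
```

```text
t24.6 tester xy [50.  -0.6] z0.4006 Fx-0.2 Fy0.2 Fz0.6 Mz-0.01 w0.0846 g0.0
122 peak med 0.12328738029456976 tip 0.09532997799303633 mean dir 0.11564432795044022
```

View pics/w6.png

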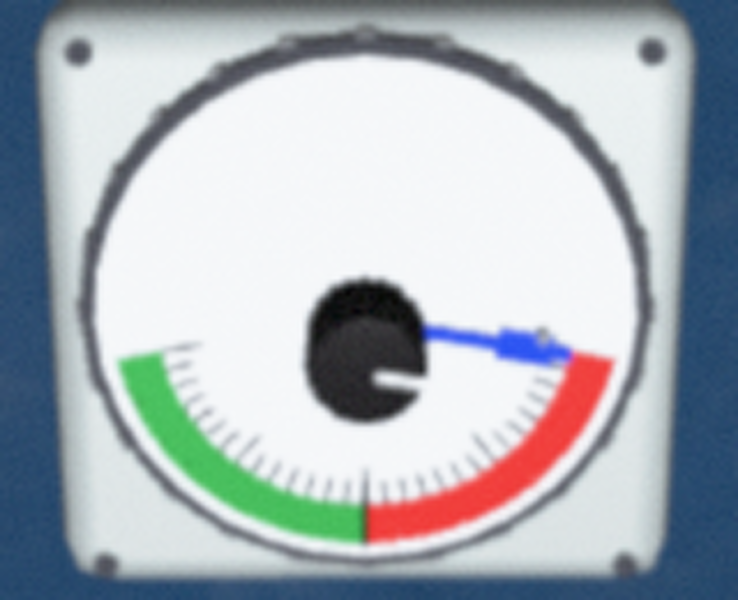

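The blue hand now lies at the red sector's zero edge and seems to cover the live hand, which always rests at zero. I'll compare the two directions numerically, using the live hand from the first view.

```bash
python3 - <<'E'
from h import *
s=np.load('w1.npz'); a0=s['a']; c0={k:s[k] for k in 'KRt'}
a,_,c=shot('wrist'); 
def line(m,c,n):
    M=np.zeros(m.shape,bool); M[232:250,276:304]=m[232:250,276:304]; v,u=np.nonzero(M)
    P=np.array([ray(c,x,y,.066)[:2]-O for x,y in zip(u,v)]); P=np.c_[P@TX*1e3,P@TY*1e3]
    vx,vy,x0,y0=cv2.fitLine(P.astype(np.float32),cv2.DIST_HUBER,0,.01,.01).ravel(); 
    if vy<0: vx,vy=-vx,-vy
    print(n,len(P),'dir deg',np.rad2deg(np.arctan2(vy,vx)),'x at y=0, 40:',x0-vx/vy*y0,x0+vx/vy*(40-y0))
line(a0.max(2)<170,c0,'live before')
g=cv2.cvtColor(a,cv2.COLOR_RGB2HSV).astype(int)
line((abs(g[...,0]-115)<14)&(g[...,1]>90),c,'blue now')
line(a.min(2)<150,c,'dark now')
E
```

```text
live before 27 dir deg 81.62278 x at y=0, 40: 116.12085 122.01129
blue now 124 dir deg 79.773415 x at y=0, 40: 115.73664 122.952934
dark now 132 dir deg 78.7538 x at y=0, 40: 115.284164 123.2379
```

The blue hand matches the live hand's zero direction to within about 0.03 rad. With the torque felt at the end, that confirms the stop. The jar is on the green tray, the clamp is open and the robot is clear, so I'm handing in.

```bash
python3 -c "
from h import *
st(); print(ctrl.sign_off())"
```

```text
t24.7 tester xy [50.  -0.5] z0.4005 Fx0.0 Fy1.3 Fz0.6 Mz-0.02 w0.0848 g0.0
the job is handed in; nothing more can be done
None
```

The job is handed in at 24.7 s: the peak hand stood in green, so I opened the clamp to its stop, slid the jar upright onto the green tray, and turned the peak hand back to its zero stop (within about 0.03 rad by camera).

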